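Third hand at the violin bench: set the stop and hold the neck against it

ROBOT

A 7-joint arm with a two-finger parallel gripper is mounted at the origin on the work surface. World frame = base frame: x ahead of the robot, y to its left, z up, the work surface at z = 0. Lengths are in m, angles in rad, forces in N, time in s.
With the tool pointing down it reaches from about 0.425 to 0.925 m from the base axis. Payload 6.8 kg.
Tool frame: the origin (TCP) lies on the centre line of the jaws, within the pads' length; the fingertips stand bot.finger_overhang ahead of it and the grasp point (between the pads) lies 3 mm ahead of it (bot.finger_overhang is the distance from the TCP to the fingertips, in m); z points along the fingers, y is the direction in which the jaws open and shut (so a half turn about z gives the same grasp; the last joint's range is limited). The gripper opens to 85 mm and grips with 20 to 120 N. Pads are 22 mm wide; open, the fingers measure 114 mm over their backs; the gripper's body (76 mm by 85 mm) begins 54 mm behind the grasp point. The pads swing forward as they close: fully open they stand 13 mm farther back than shut.
Start: joints at [1.074, 0.477, 0.022, 1.555, -0.011, 1.109, -0.083], TCP at [0.256, -0.625, 0.253] pointing down, gripper open.
Joint ranges: [-2.96, 2.96], [-0.34, 2.1], [-1.41, 1.46], [0.24, 2.44], [-1.37, 4.51], [0.17, 1.92], [-2.96, 2.96]. Speed limits (rad/s): [2.39, 2.39, 3.14, 3.14, 3.14, 3.14, 3.14].

INTERFACE

Orientations are given as a unit quaternion [w, x, y, z].
In Python, from station import bot gives the robot as it stands.
- The arm moves only by the tool drive_tool, never from a script. Its argument "increments" is text: rows parted by semicolons, each of 4 numbers parted by spaces: the shift along the world's x, y, z in m, then the turn about the world's z in rad. In form: tx ty tz spin; .... A call has 1 to 12 rows; each row shifts and turns the commanded pose from where the row before left it; what a row does not reach is not made up. A row lasts 1/12 s, in which the tool goes at most 41.7 mm and 7.16 degrees, less where a joint would pass 70% of its speed; a pose out of reach is approached as far as the arm can. A call is refused whole if a number of a shift passes 0.0417 or a number of a turn 0.125, either way. A call with a gripper value outside its range is refused whole. "grip" is the opening, from 0 (shut) to 1 (fully open), set as the call begins (left out, the last holds). The fingers move at their own pace and stop on an object; "squeeze" is the grip in N (left out, the last holds). Time passes only in rows, so rows that do not move let the fingers close. It gives the time, the measured TCP pose, the force and the opening at its end, in the units of the state.
- bot.get_obs(): the state, without advancing time (a new reading comes with each control period).
- bot.read_camera(name): name is "scene" or "top"; returns the picture (420x560x3 uint8, red, green, blue); there is no depth.
- bot.calibration(name): a dict with "fx", "fy", "cx", "cy" (pixels), "camera_from_world" (4x4, takes a point from world to camera coordinates). Camera axes: x right, y down, z forward; pixel columns grow to the right and rows downward; lengths in m; the calibration is good to about 2 mm. A picture is of the moment at which its call begins. calibration takes no time and is no camera call.
- bot.hand_in(): hands the job in, once; it reports no verdict.
The state is a dict: "t": time; "q": joint angles; "joint_vel": joint speeds; "joint_torque": joint torques, N m; "eef_pos": TCP position; "tool_rot": TCP orientation; "contact_force": force on the tool from outside, world axes, zero at the start; "torque": the same for the moment, N m; "gripper_width": opening from 0.0 (shut) to 1.0 (fully open).
Only numpy, scipy, OpenCV 4.12 (cv2) and the standard library are available. Lean on these libraries where they do the work, as an engineer would, in place of code of your own. Each camera call takes 0.05 s, during which the arm holds its last target.

TASK

Slide the jig's stop along its track until its pointer is at the red marker, before the neck touches it. Then bring the violin neck, flat on the bench, heel first and square against the middle of the stop's sprung cork plate, and press it in with a steady push of about 10 N, so that the gauge pointer stands in the green zone (never bottom the spring). Finish while still holding the neck pressed like that, for the luthier to fasten it, and leave the jar, the plane and the brush where they are.

Things in the scene. Friction and masses are not known exactly. Their poses are not given: they have to be found in the camera images.
- jig: Grey jig base screwed to the left of the bench, 220 x 100 x 22 mm; origin under it at bench level on the track's middle line (the base reaches 35 mm to its -y side and 65 mm to its +y side). Its x axis runs along the track, its y axis is the press direction (away from the free bench, roughly the world's +y, turned by up to 0.2 rad). An aluminium carriage (the stop) slides along x on the base and carries a sprung cork plate on its -y side.
- stop (a joint): Position of the carriage along the track, 0 to 0.10 m, growing along the jig's +x; it stays where it is left (about 3 N to move it). The carriage is 70 mm along x, its top 34.5 mm above the bench. Between 0 and 0.02 at the start.
- stop_grip (a point): Top centre of the black grip fin on the carriage, 79.5 mm above the bench. The fin is 16 mm thick along the jig's x, 24 mm along its y and stands 45 mm above the carriage top: pinch it from above across the 16 mm. Fin, carriage pointer and plate centre lie at the same place along the jig's x. Axes as the jig's.
- mark: Red marker, 6 (along the track) x 16 x 5 mm, fixed on the white scale of the jig base beyond the fin; origin under its centre, axes as the jig's. The carriage's small black pointer must stand at its middle along the track: the stop must move 25 to 95 mm in +x to get there.
- plate_face (a point): Centre of the lower edge of the cork plate's pressing face (the face looks to the jig's -y), at bench level; axes as the jig's. The plate is 70 mm wide along x, 10 mm thick, from the bench to 52 mm up, with a black centre line; at rest its face lies 90 mm to the -y side of the track's middle line. It moves along with the stop and sinks with joint plate.
- plate (a joint): How far the plate is pushed in towards the jig's +y, 0 to 0.034 m (bottomed). Spring of 500 N/m from 0: 0.020 m is 10 N. A red pointer on the plate runs over the gauge on the carriage top; the green zone is 0.014 to 0.026 m.
- neck: Pale maple violin neck with scroll, 0.11 to 0.23 kg, flat face down on the bench. Origin on the underside in the middle of the shaft, z up, x towards the heel. Shaft 26 mm wide and high, x = -75 to 52 mm (grip here, firmly, across it); heel 34 mm wide, 46 high, x = 52 to 80; pegbox and scroll 50 high, 42 wide, to x = -171. Heel starts towards world +y, within 0.4 rad.
- neck_heel (a point): Bottom centre of the heel's flat end face, 80 mm from the neck's origin along its x; this face is pressed against the plate.
- jar: Amber varnish jar with black cap, 52 mm across, 55 mm high, origin under its centre. Leave alone.
- plane: Small dark steel block plane with wooden grip, 45 x 110 mm, 34 mm high, origin under its centre. Leave alone.
- brush: Brush lying on the bench to the right of the neck, 170 mm long, handle to its -x; origin under it. Leave alone.
There are look-alikes about, which are no part of the job. Leave any grey look-alike of the neck alone.

How it is judged:
By the outcome, as a careful person would: the job done as asked, in the order asked, and still so for the second after the job is handed in, while the arm keeps its last pose, push and grip.
It also fails if it takes over 61 s, if anything falls off the work surface, if the arm or the gripper's body presses on something with over 40 N, if the wrist force passes 120 N, or if a joint passes its speed limit or range.

## Working session

There is one attempt and no reset: what is moved stays moved. The work goes in short steps, Python scripts to look and compute and a tool call to move; the robot and the scene stay as the last step left them, time stands still between calls to the robot, and variables do not carry over. Pictures are saved under pics/ and viewed, and the job is handed in when it is done.

Besides the shell and the picture viewer there is one more tool, called after "Emit:" as name(argument=value, ...), one argument or row to a line, values as JSON. drive_tool: Moves the arm, as the interface text tells. Its arguments: {"type":"object","properties":{"increments":{"type":"string"},"grip":{"type":"number"},"squeeze":{"type":"number"}},"required":["increments"]}

```bash
mkdir -p pics; ls
python3 - <<'E'
from station import bot
import cv2
for n in("scene","top"):
    cv2.imwrite(f"pics/{n}0.png",bot.read_camera(n)[:,:,::-1])
    print(n,bot.calibration(n))
print(bot.get_obs(),bot.finger_overhang)
E
```

```text
pics
scene {'fx': 408.17344867461895, 'fy': 408.17344867461895, 'cx': 278.1786208389239, 'cy': 209.49169725062282, 'camera_from_world': array([[-0.91223995,  0.40904155,  0.02243407,  0.57278985],
       [ 0.26420057,  0.62930229, -0.73087392, -0.03686845],
       [-0.31307561, -0.66080529, -0.6821437 ,  1.32188476],
       [ 0.        ,  0.        ,  0.        ,  1.        ]])}
top {'fx': 389.0815493141499, 'fy': 389.0815493141499, 'cx': 280.23435335024647, 'cy': 209.87456969872403, 'camera_from_world': array([[ 0.01123378, -0.99966018,  0.02352297, -0.10061076],
       [-0.99598692, -0.0132752 , -0.0885089 ,  0.57571904],
       [ 0.0887911 , -0.02243428, -0.99579759,  1.44399829],
       [ 0.        ,  0.        ,  0.        ,  1.        ]])}
{'t': 0.1, 'q': array([ 1.07393359,  0.47773117,  0.02237207,  1.5563324 , -0.0114478 ,
        1.10930504, -0.0830955 ]), 'joint_vel': array([-4.85783938e-04, -1.85347063e-03,  3.00116226e-04, -2.32044430e-03,
       -8.79883247e-04,  8.12980368e-04,  2.33495198e-05]), 'joint_torque': array([ 4.98764974e-03, -5.97753346e+01,  1.61408085e+00, -2.81952971e+01,
        1.28644524e-02,  5.04758253e-03, -5.07930883e-05]), 'eef_pos': array([ 0.25563236, -0.6241936 ,  0.25242281]), 'tool_rot': array([-7.86222796e-04,  9.81164905e-01,  1.93170264e-01, -2.46532502e-04]), 'contact_force': array([-0.55339255,  0.33999895,  0.12796482]), 'torque': array([-0.02721528,  0.01283013, -0.01826489]), 'gripper_width': 1.001317997751854} 0.022
```

View pics/scene0.png

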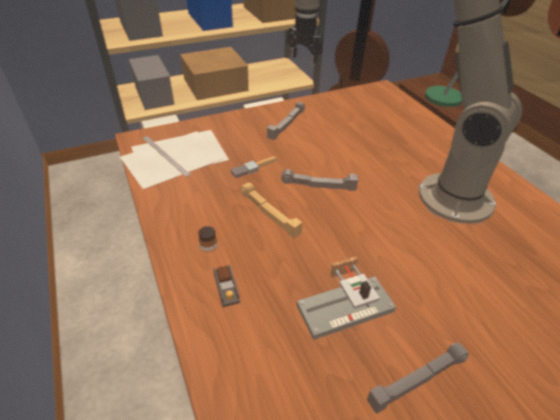

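View pics/top0.png

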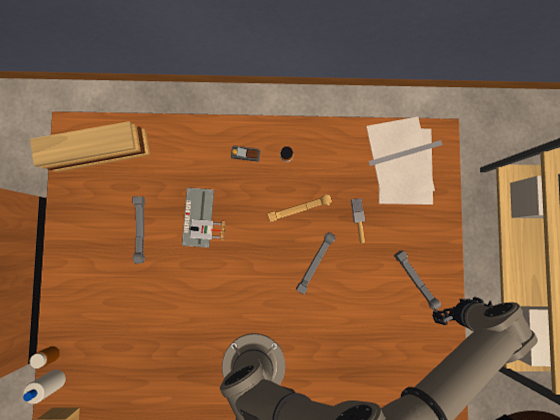

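```bash
cat > h.py <<'E'
from station import bot
import cv2,numpy as np
def crop(img,x0,y0,w,h,name):
    s=min(800//w,600//h); c=cv2.resize(img[y0:y0+h,x0:x0+w],None,fx=s,fy=s,interpolation=cv2.INTER_CUBIC)
    for i in range(0,w,10):
        cv2.line(c,(i*s,0),(i*s,6),(255,255,0),1); cv2.putText(c,str(x0+i),(i*s,16),0,.33,(255,255,0),1)
    for i in range(0,h,10):
        cv2.line(c,(0,i*s),(6,i*s),(255,255,0),1); cv2.putText(c,str(y0+i),(7,i*s+4),0,.33,(255,255,0),1)
    cv2.imwrite("pics/"+name,c)
def ray(cam,u,v,z):
    k=bot.calibration(cam);T=k["camera_from_world"];R=T[:3,:3];t=T[:3,3]
    o=-R.T@t;d=R.T@np.array([(u-k["cx"])/k["fx"],(v-k["cy"])/k["fy"],1])
    return (o+d*(z-o[2])/d[2]).round(4)
def proj(cam,p):
    k=bot.calibration(cam);T=k["camera_from_world"];c=T[:3,:3]@np.array(p)+T[:3,3]
    return np.array([k["fx"]*c[0]/c[2]+k["cx"],k["fy"]*c[1]/c[2]+k["cy"]]).round(1)
E
python3 - <<'E'
from h import *
t=cv2.imread("pics/top0.png");s=cv2.imread("pics/scene0.png")
crop(t,175,180,60,75,"tj.png");crop(t,260,185,80,50,"tn.png");crop(s,290,250,120,90,"sj.png");crop(s,230,175,80,65,"sn.png")
E
```

```text
(no output)
```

View pics/tj.png

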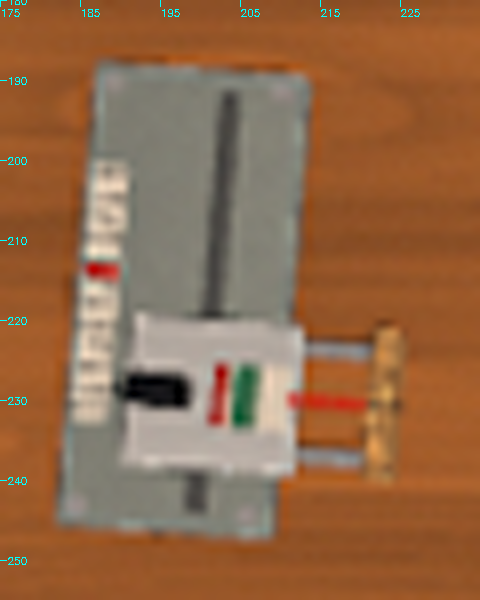

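View pics/tn.png

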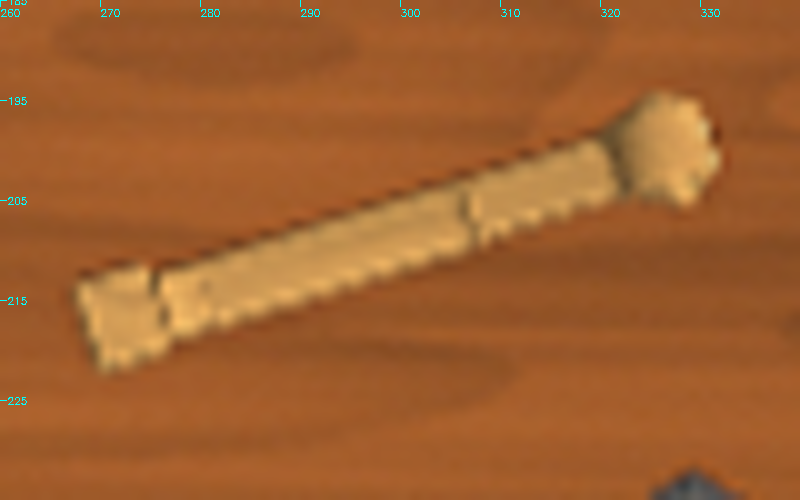

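View pics/sj.png

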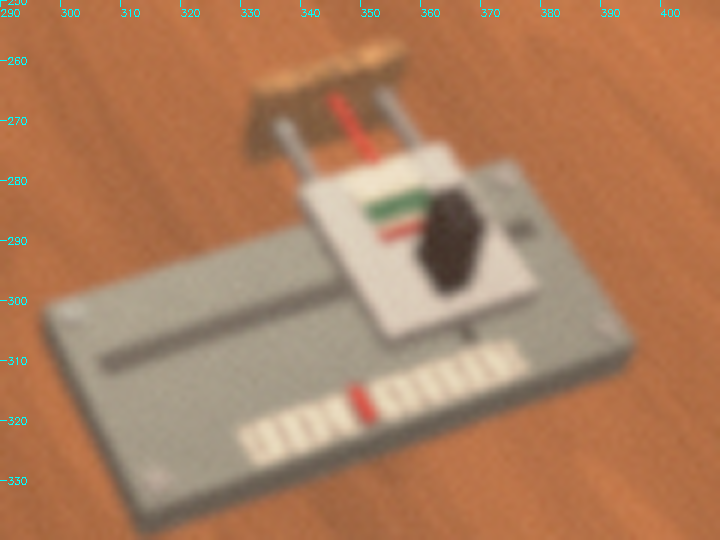

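View pics/sn.png

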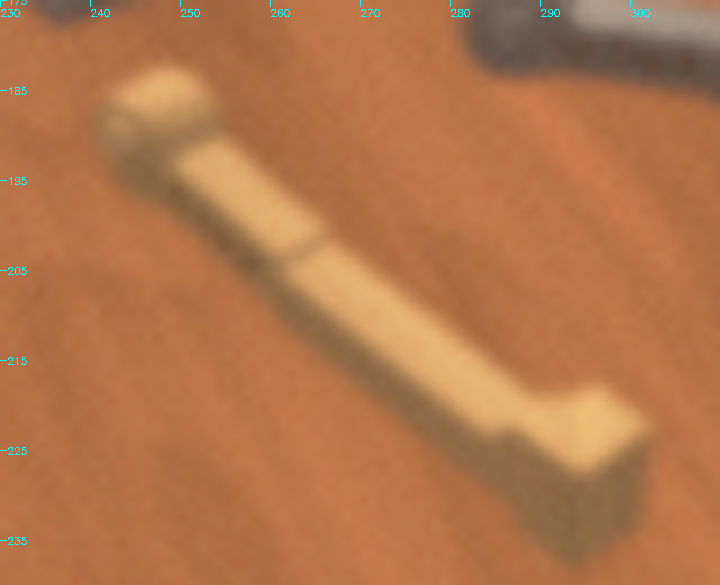

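```bash
cat > fit.py <<'E'
from h import *
from scipy.optimize import least_squares
def px(x0,y0,s,x,y): return np.array([x0+(x+.5)/s-.5,y0+(y+.5)/s-.5])
TJ=lambda x,y:("top",px(175,180,8,x,y)); SJ=lambda x,y:("scene",px(290,250,6,x,y))
TN=lambda x,y:("top",px(260,185,10,x,y)); SN=lambda x,y:("scene",px(230,175,9,x,y))
def W(p,l): c,s=np.cos(p[2]),np.sin(p[2]); return [p[0]+c*l[0]-s*l[1],p[1]+s*l[0]+c*l[1],l[2]]
def run(obs,x0,names):
    f=lambda p:np.concatenate([proj2(o[0],W(p,l(p)))-o[1] for o,l in obs])
    r=least_squares(f,x0); print(names,r.x.round(4));print(r.fun.reshape(-1,2).round(1).tolist()); return r.x
K={c:bot.calibration(c) for c in("top","scene")}
def proj2(cam,p):
    k=K[cam];T=k["camera_from_world"];c=T[:3,:3]@np.array(p)+T[:3,3]
    return np.array([k["fx"]*c[0]/c[2]+k["cx"],k["fy"]*c[1]/c[2]+k["cy"]])
E
cat > f1.py <<'E'
from fit import *
L=lambda *a:(lambda p:a)
B=[(TJ(97,65),L(.11,.065,.022)),(TJ(310,75),L(.11,-.035,.022)),(TJ(60,522),L(-.11,.065,.022)),(TJ(272,538),L(-.11,-.035,.022)),
(SJ(45,308),L(.11,-.035,.022)),(SJ(148,525),L(.11,.065,.022)),(SJ(633,342),L(-.11,.065,.022)),(SJ(515,160),L(-.11,-.035,.022))]
C=[(o,(lambda p,a=a,b=b:(p[3]+a*.035,p[b],.0345))) for o,a,b in [(TJ(140,312),1,4),(TJ(303,328),1,5),(TJ(122,462),-1,4),(TJ(293,475),-1,5),(SJ(303,187),1,5),(SJ(445,145),-1,5),(SJ(540,290),-1,4),(SJ(390,335),1,4)]]
M=[(o,lambda p:(p[6],p[7],.027)) for o in(TJ(101,270),SJ(362,400))]
p=run(B+C+M,[.58,.15,0,-.05,.04,-.03,0,.05],"x y yaw c yh yl m my")
c=p[3]
for n,l in(("fintop?",(c,0,.0795)),("mark",(p[6],p[7],0)),("platect",(c,-.09,0))): print(n,np.round(W(p,l),4))
for y in(.012,-.012):
  for dx in(.008,-.008): 
    for cam,x0,y0,s in(("top",175,180,8),("scene",290,250,6)):
      q=proj2(cam,W(p,(c+dx,y,.0795))); print("fin",cam,((q+.5-[x0,y0])*s-.5).round())
q=proj2("top",W(p,(c,-.09,.052)));print("plate face mid top",((q+.5-[175,180])*8-.5).round())
print("move",p[6]-c,"dir",np.cos(p[2]),np.sin(p[2]))
N=[(TN(78,283),L(.08,.017,.046)),(TN(100,370),L(.08,-.017,.046)),(SN(582,470),L(.08,.017,.046)),(SN(650,425),L(.08,-.017,.046)),(SN(575,562),L(.08,.017,0)),(SN(640,518),L(.08,-.017,0)),
]
# which side is +y : heel x ~ world +y => neck +y ~ world -x
N=[(N[i][0],(lambda q:(lambda p:(q[0],-q[1],q[2])))(N[i][1](0))) if i<2 or i>=2 else 0 for i in range(6)]
T=[(TN(152,268),L(.052,-.017,.046)),(TN(170,352),L(.052,.017,.046)),(SN(600,385),L(.052,.017,.046)),(SN(515,428),L(.052,-.017,.046))]
n=run(N+T,[.6,-.08,1.3],"neck")
np.save("neck.npy",n);np.save("jig.npy",p)
E
python3 f1.py
```

```text
x y yaw c yh yl m my [ 0.5452  0.2043 -0.0502 -0.0452  0.0333 -0.0441  0.0105  0.0516]
[[-0.5, -0.4], [-0.7, 0.1], [-0.7, 0.7], [-0.4, 0.3], [-0.7, 0.0], [-0.6, -1.2], [1.0, 0.3], [-0.9, -0.4], [-0.7, 0.7], [-0.3, -0.0], [-0.0, 0.7], [-0.5, 0.4], [-0.9, 0.3], [-0.2, -0.4], [-0.0, -0.7], [-0.3, 0.4], [0.1, 0.3], [-0.1, 0.2]]
fintop? [0.5001 0.2065 0.0795]
mark [0.5583 0.2552 0.    ]
platect [0.4956 0.1167 0.    ]
fin top [156. 374.]
fin scene [439. 208.]
fin top [153. 409.]
fin scene [474. 197.]
fin top [210. 377.]
fin scene [409. 162.]
fin top [207. 412.]
fin scene [444. 151.]
plate face mid top [388. 407.]
move 0.05571042938133777 dir 0.9987386457417544 -0.05021073094395604
neck [ 0.569  -0.1265  1.8718]
[[-0.1, 0.5], [0.3, 0.6], [-0.6, 0.4], [0.5, -0.1], [-0.6, 1.3], [0.7, 0.7], [-0.2, -0.1], [0.6, 0.2], [-0.6, -0.9], [0.1, -0.3]]
```

```bash
python3 - <<'E'
from fit import *
p=np.load("jig.npy");c=p[3]
for fy in(.010,.014,.018):
  im=[cv2.imread("pics/tj.png"),cv2.imread("pics/sj.png")]
  for i,(cam,x0,y0,s) in enumerate((("top",175,180,8),("scene",290,250,6))):
   for z in(.0345,.0795):
    P=[((proj2(cam,W(p,(c+a*.008,fy+b*.012,z)))+.5-[x0,y0])*s-.5) for a,b in((1,1),(1,-1),(-1,-1),(-1,1))]
    cv2.polylines(im[i],[np.int32(P)],True,(255,255,0) if z>.05 else (0,255,255),1)
  a=im[0][300:500,60:330];b=im[1][130:330,320:590]
  cv2.imwrite(f"pics/fin{int(fy*1000)}.png",cv2.resize(np.hstack([a,b]),None,fx=1.4,fy=1.4))
E
cd pics; python3 -c "
import cv2,numpy as np
cv2.imwrite('fin.png',cv2.resize(np.vstack([cv2.imread(f'fin{i}.png') for i in(10,14,18)]),(520,582)))"
```

```text
(no output)
```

View pics/fin.png

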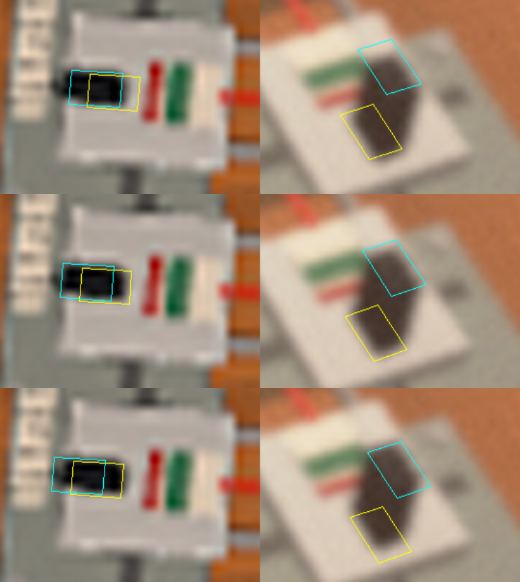

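Emit:
drive_tool(
  increments="0.02 0.0235 0 0.0315;0.02 0.0235 0 0.0315;0.02 0.0235 0 0.0315;0.02 0.0235 0 0.0315;0.02 0.0235 0 0.0315;0.02 0.0235 0 0.0315;0.02 0.0235 0 0.0315;0.02 0.0235 0 0.0315;0.02 0.0235 0 0.0315;0.02 0.0235 0 0.0315;0.02 0.0235 0 0.0315;0.02 0.0235 0 0.0315",
  grip=0.7,
  squeeze=40,
)

```text
t: 1.1
eef_pos: [0.4964, -0.3412, 0.253]
tool_rot: [-0.0, 0.927, 0.375, -0.0]
contact_force: [0.1, -0.9, -0.1]
gripper_width: 0.704
```

Emit:
drive_tool(
  increments="0 0.0235 0 0.0315;0 0.0235 0 0.0315;0 0.0235 0 0.0315;0 0.0235 0 0.0315;0 0.0235 0 0.0315;0 0.0235 0 0.0315;0 0.0235 0 0.0315;0 0.0235 0 0.0315;0 0.0235 0 0.0315;0 0.0235 0 0.0315;0 0.0235 0 0.0315;0 0.0235 0 0.0315",
)

```text
t: 2.1
eef_pos: [0.4955, -0.0587, 0.2534]
tool_rot: [0.0, 0.84, 0.543, 0.0]
contact_force: [0.6, -0.3, -0.8]
gripper_width: 0.701
```

Emit:
drive_tool(
  increments="0 0.0235 -0.01 0.0315;0 0.0235 -0.01 0.0315;0 0.0235 -0.01 0.0315;0 0.0235 -0.01 0.0315;0 0.0235 -0.01 0.0315;0 0.0235 -0.01 0.0315;0 0.0235 -0.01 0.0315;0 0.0235 -0.01 0.0315;0 0.0235 -0.01 0.0315;0 0.0235 -0.01 0.0315;0 0.0235 -0.01 0.0315;0 0.0235 -0.01 0.0315",
)

```text
t: 3.1
eef_pos: [0.4952, 0.2231, 0.1329]
tool_rot: [0.0, 0.723, 0.691, 0.0]
contact_force: [0.1, -0.8, -1.0]
gripper_width: 0.703
```

Emit:
drive_tool(
  increments="0 0 0 0;0 0 0 0;0 0 0 0",
)

```text
t: 3.35
eef_pos: [0.4956, 0.2211, 0.1333]
tool_rot: [0.0, 0.724, 0.69, -0.0]
contact_force: [0.4, -0.9, -0.3]
gripper_width: 0.698
```

```bash
cat > st.py <<'E'
from h import *
o=bot.get_obs();w,x,y,z=o["tool_rot"]
ya=np.arctan2(1-2*(x*x+z*z),2*(x*y-w*z))
print(round(o["t"],2),o["eef_pos"].round(4),"tool-y angle",ya.round(4),"F",o["contact_force"].round(2),"T",o["torque"].round(2),"grip",round(o["gripper_width"],3),"q",o["q"].round(2))
E
python3 st.py
```

```text
3.35 [0.4956 0.2211 0.1333] tool-y angle -0.0479 F [ 0.36 -0.85 -0.28] T [-0.01  0.01 -0.04] grip 0.698 q [-0.12  0.46 -0.53  1.95  0.32  0.81 -0.86]
```

Emit:
drive_tool(
  increments="0.005 0 -0.01 0;0 0 -0.014 0;0 0 -0.014 0;0 0 -0.014 0;0 0 -0.013 0;0 0 0 0;0 0 0 0",
)

```text
t: 3.93
eef_pos: [0.5007, 0.2206, 0.0677]
tool_rot: [-0.0, 0.724, 0.69, -0.001]
contact_force: [-0.3, 0.4, 1.0]
gripper_width: 0.701
```

```bash
python3 - <<'E'
from h import *
crop(bot.read_camera("scene")[:,:,::-1],310,220,120,90,"s1.png")
E
python3 st.py
```

```text
3.98 [0.5012 0.2211 0.0684] tool-y angle -0.0487 F [-0.6  -0.56  0.02] T [-0.    0.01 -0.02] grip 0.701 q [-0.16  0.56 -0.47  1.97  0.39  0.69 -0.92]
```

View pics/s1.png

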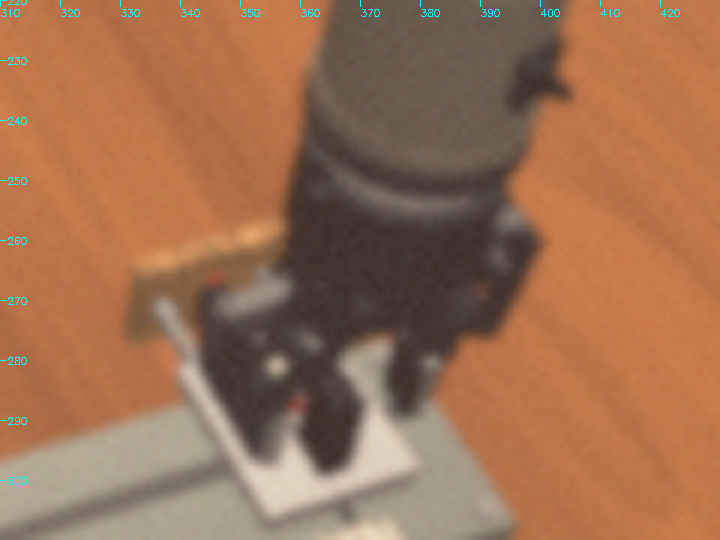

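The fin (about pixel 365,290) stands between the two open fingers (350,290 and 377,283). Closing.

Emit:
drive_tool(
  increments="0 0 0 0;0 0 0 0;0 0 0 0;0 0 0 0;0 0 0 0;0 0 0 0;0 0 0 0;0 0 0 0;0 0 0 0",
  grip=0,
  squeeze=40,
)

```text
t: 4.73
eef_pos: [0.5015, 0.2215, 0.0691]
tool_rot: [0.0, 0.724, 0.69, 0.001]
contact_force: [-0.2, 0.4, 6.5]
gripper_width: 0.182
```

```bash
python3 st.py
```

```text
4.73 [0.5015 0.2215 0.0691] tool-y angle -0.0489 F [-0.18  0.44  6.51] T [-0.16  0.1  -0.28] grip 0.182 q [-0.16  0.56 -0.47  1.97  0.39  0.69 -0.92]
```

Emit:
drive_tool(
  increments="0.002 -0.0001 0 0;0.004 -0.0002 0 0;0.006 -0.0003 0 0;0.006 -0.0003 0 0;0.006 -0.0003 0 0;0.006 -0.0003 0 0;0.006 -0.0003 0 0;0.006 -0.0003 0 0;0.006 -0.0003 0 0;0.004 -0.0002 0 0;0.0025 -0.0001 0 0;0 0 0 0",
)

```text
t: 5.73
eef_pos: [0.5561, 0.2185, 0.0691]
tool_rot: [0.0, 0.724, 0.689, 0.0]
contact_force: [-1.3, -2.0, 6.6]
gripper_width: 0.181
```

```bash
python3 - <<'E'
from h import *
s=bot.read_camera("scene")[:,:,::-1];t=bot.read_camera("top")[:,:,::-1]
crop(s,290,250,120,90,"s2.png");crop(t,175,180,60,75,"t2.png")
E
python3 st.py
```

```text
5.83 [0.5561 0.2185 0.0691] tool-y angle -0.0491 F [ 0.02 -1.81  5.48] T [-0.23  0.07 -0.27] grip 0.182 q [-0.13  0.62 -0.46  1.86  0.39  0.75 -0.86]
```

View pics/s2.png

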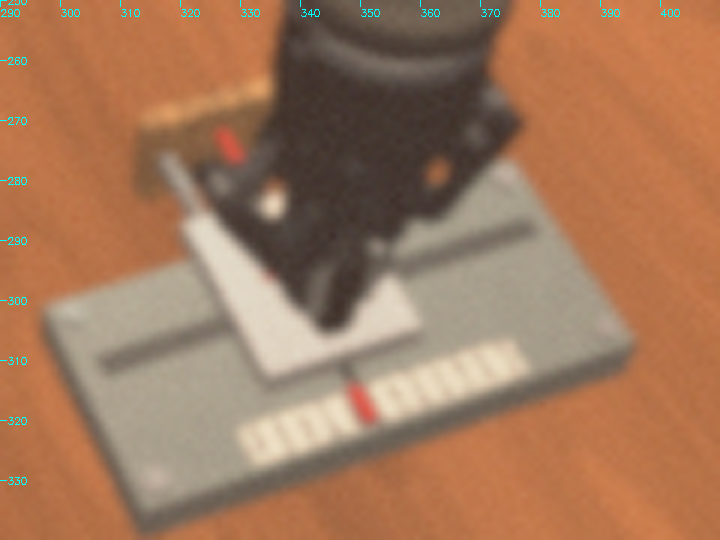

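View pics/t2.png

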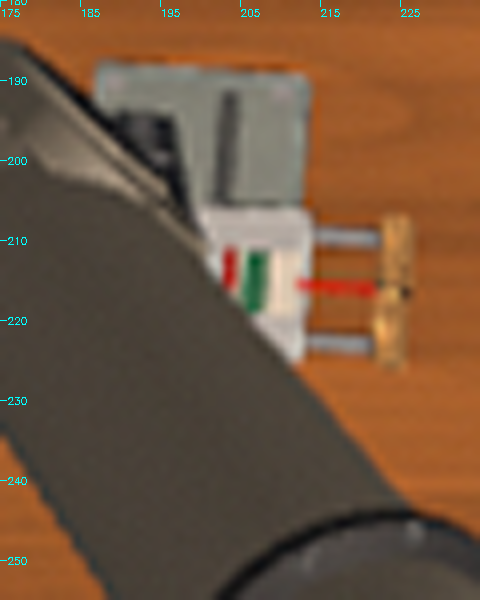

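Emit:
drive_tool(
  increments="0.0007 0 0 0;0.0006 -0.0001 0 0;0 0 0 0;0 0 0 0",
)

```text
t: 6.17
eef_pos: [0.5567, 0.2184, 0.0691]
tool_rot: [0.0, 0.724, 0.69, -0.0]
contact_force: [-1.8, -1.8, 7.1]
gripper_width: 0.183
```

Emit:
drive_tool(
  increments="0 0 0 0;0 0 0 0;0 0 0 0;0 0 0 0;0 0 0 0",
  grip=0.6,
)

```text
t: 6.58
eef_pos: [0.5566, 0.2186, 0.0681]
tool_rot: [-0.0, 0.724, 0.69, -0.0]
contact_force: [0.3, -0.5, -0.3]
gripper_width: 0.604
```

Emit:
drive_tool(
  increments="0 0 0.015 0;0 0 0.025 0;0 0 0.025 0;0 -0.01 0.025 0.02;0.003 -0.025 0.02 0.03;0.003 -0.035 0 0.03;0.003 -0.035 0 0.03;0.003 -0.035 0 0.03;0 -0.035 0 0.03;0 -0.035 0 0.03;0 -0.035 0 0.03;0 -0.035 0 0.03",
)

```text
t: 7.58
eef_pos: [0.5684, -0.0631, 0.1783]
tool_rot: [0.0, 0.628, 0.778, 0.0]
contact_force: [0.6, 0.6, -1.2]
gripper_width: 0.601
```

```bash
python3 - <<'E'
from h import *
s=bot.read_camera("scene")[:,:,::-1];t=bot.read_camera("top")[:,:,::-1]
crop(s,290,250,120,90,"s3.png");crop(t,175,180,60,75,"t3.png");cv2.imwrite("pics/t3f.png",t)
E
python3 st.py
```

```text
7.68 [ 0.5681 -0.0696  0.1776] tool-y angle 0.2026 F [-0.36 -0.    0.59] T [-0.02 -0.04 -0.01] grip 0.597 q [ 0.43  0.45 -0.54  1.85  0.29  0.92 -0.04]
```

View pics/s3.png

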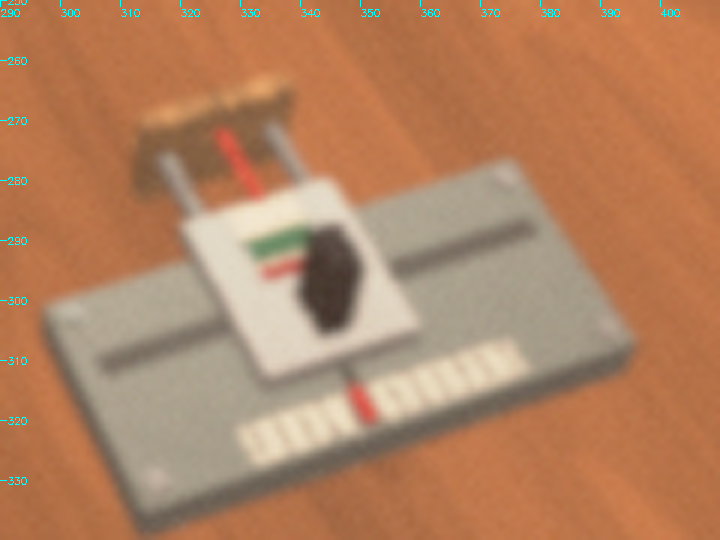

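View pics/t3.png

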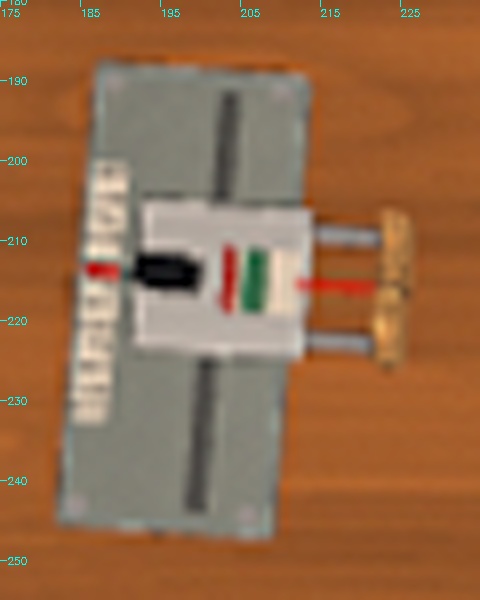

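View pics/t3f.png

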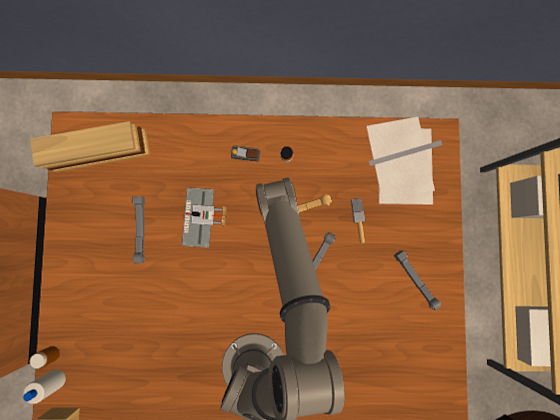

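```bash
cat > f2.py <<'E'
from fit import *
L=lambda *a:(lambda p:a)
B=[(TJ(97,65),L(.11,.065,.022)),(TJ(310,75),L(.11,-.035,.022)),(TJ(60,522),L(-.11,.065,.022)),(TJ(272,538),L(-.11,-.035,.022)),
(SJ(45,308),L(.11,-.035,.022)),(SJ(148,525),L(.11,.065,.022)),(SJ(633,342),L(-.11,.065,.022)),(SJ(515,160),L(-.11,-.035,.022))]
C=[(o,(lambda p,a=a,b=b:(p[3]+a*.035,p[b],.0345))) for o,a,b in [(TJ(145,202),1,4),(TJ(312,212),1,5),(TJ(133,347),-1,4),(TJ(303,357),-1,5),(SJ(182,227),1,5),(SJ(330,180),-1,5),(SJ(422,325),-1,4),(SJ(268,382),1,4)]]
M=[(o,lambda p:(p[6],p[7],.027)) for o in(TJ(101,270),SJ(362,400))]
p=run(B+C+M,[.58,.15,0,-.05,.04,-.03,0,.05],"x y yaw c yh yl m my")
for k in("top","scene"):
    q=run([o for o in B+C+M if o[0][0]==k],p,k); print(k,"m-c",q[6]-q[3])
print("m-c",p[6]-p[3],"platect",W(p,(p[3],-.09,0)))
np.save("jig2.npy",p)
E
python3 f2.py
python3 - <<'E'
from h import *
a=cv2.imread("pics/t3f.png")
crop(a,180,205,30,20,"t3z.png")
E
```

```text
x y yaw c yh yl m my [ 0.5453  0.2043 -0.0464  0.0094  0.0336 -0.0443  0.0107  0.0515]
[[-0.6, -0.3], [-0.8, 0.0], [-0.6, 0.8], [-0.3, 0.3], [-0.7, 0.2], [-0.4, -1.1], [1.0, 0.2], [-1.0, -0.5], [-0.3, -0.1], [-0.3, -0.1], [-0.2, 0.4], [-0.6, 0.4], [-0.4, -0.1], [-0.1, -0.3], [0.1, 0.2], [-0.3, -0.4], [0.1, 0.3], [-0.1, 0.2]]
top [ 0.546   0.2021 -0.0495  0.0093  0.0348 -0.0438  0.0106  0.0542]
[[0.1, -0.5], [-0.1, -0.1], [-0.1, 0.5], [0.2, 0.1], [0.0, -0.3], [0.1, -0.2], [-0.0, 0.2], [-0.2, 0.3], [0.0, -0.0]]
top m-c 0.0013013810906610333
scene [ 0.5451  0.2052 -0.0451  0.0093  0.033  -0.0445  0.0105  0.0502]
[[-0.5, 0.5], [-0.1, -0.7], [1.3, 0.4], [-0.8, -0.3], [-0.2, 0.1], [0.1, -0.1], [0.2, 0.2], [-0.1, -0.3], [0.0, 0.0]]
scene m-c 0.0011434759133057502
m-c 0.0013076715405893474 platect [np.float64(0.5504525686315093), np.float64(0.11392366397514371), 0]
```

View pics/t3z.png

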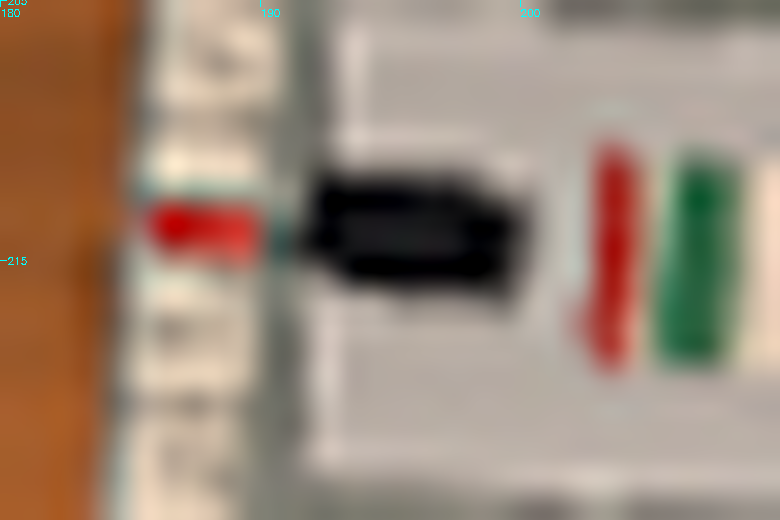

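Emit:
drive_tool(
  increments="0.001 -0.02 -0.01 0.033;0 -0.02 -0.02 0.033;0 -0.017 -0.02 0.033;0 0 -0.02 0;0 0 -0.01 0;0 0 0 0;0 0 0 0",
  grip=0.75,
)

```text
t: 8.27
eef_pos: [0.5698, -0.1171, 0.0984]
tool_rot: [-0.0, 0.588, 0.808, 0.0]
contact_force: [1.1, 0.6, 0.7]
gripper_width: 0.753
```

```bash
python3 st.py;python3 - <<'E'
from h import *
crop(bot.read_camera("scene")[:,:,::-1],215,155,120,90,"s4.png")
E
```

```text
8.27 [ 0.5698 -0.1171  0.0984] tool-y angle 0.3124 F [1.14 0.65 0.65] T [-0.   -0.01  0.  ] grip 0.753 q [ 0.48  0.57 -0.5   1.88  0.37  0.79  0.09]
```

View pics/s4.png

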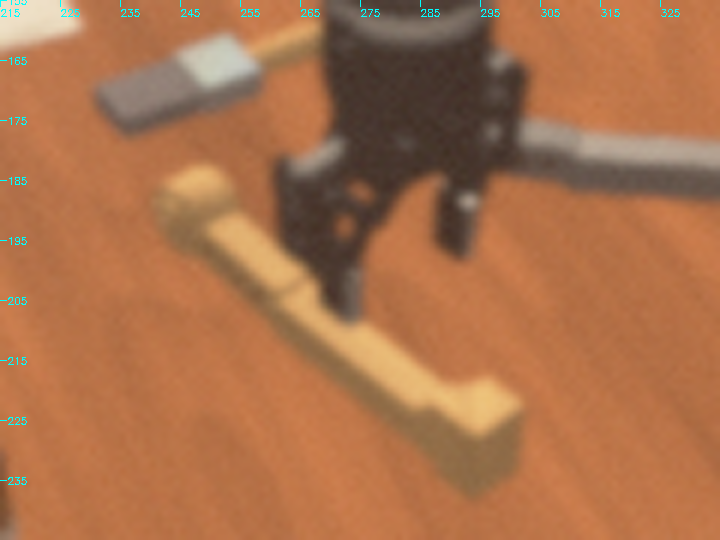

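Emit:
drive_tool(
  increments="-0.003 -0.001 -0.01 -0.011;0 0 -0.015 0;0 0 -0.012 0;0 0 0 0;0 0 0 0",
)

```text
t: 8.73
eef_pos: [0.5663, -0.1191, 0.0609]
tool_rot: [-0.001, 0.593, 0.805, -0.0]
contact_force: [0.8, 0.0, 0.5]
gripper_width: 0.753
```

```bash
python3 st.py;python3 - <<'E'
from h import *
crop(bot.read_camera("scene")[:,:,::-1],215,155,120,90,"s5.png")
E
```

```text
8.73 [ 0.5663 -0.1191  0.0609] tool-y angle 0.3002 F [0.82 0.02 0.46] T [ 0.02  0.03 -0.02] grip 0.753 q [ 0.46  0.62 -0.47  1.9   0.41  0.72  0.05]
```

View pics/s5.png

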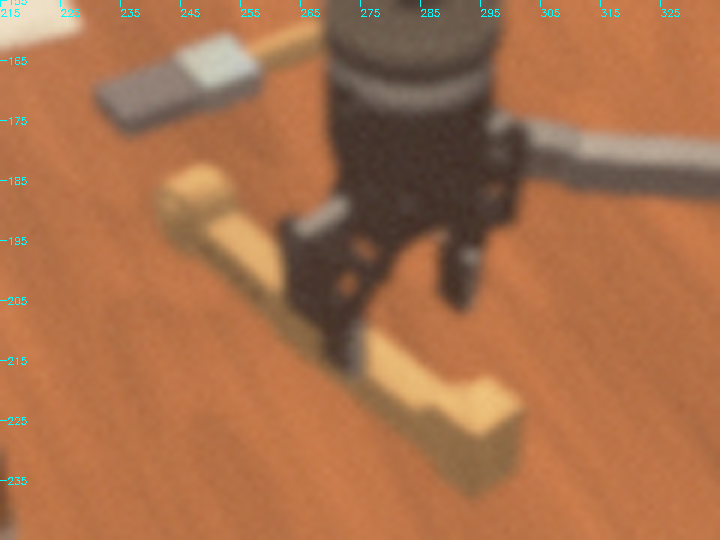

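Emit:
drive_tool(
  increments="0 0 -0.012 0;0 0 -0.012 0;0 0 -0.008 0;0 0 0 0;0 0 0 0",
)

```text
t: 9.2
eef_pos: [0.566, -0.1193, 0.0284]
tool_rot: [-0.001, 0.593, 0.805, -0.0]
contact_force: [0.9, -0.2, -0.1]
gripper_width: 0.748
```

```bash
python3 st.py;python3 - <<'E'
from h import *
crop(bot.read_camera("scene")[:,:,::-1],215,155,120,90,"s6.png")
E
```

```text
9.2 [ 0.566  -0.1193  0.0284] tool-y angle 0.3001 F [ 0.85 -0.2  -0.09] T [-0.    0.01  0.01] grip 0.748 q [ 0.44  0.66 -0.45  1.91  0.44  0.67  0.02]
```

View pics/s6.png

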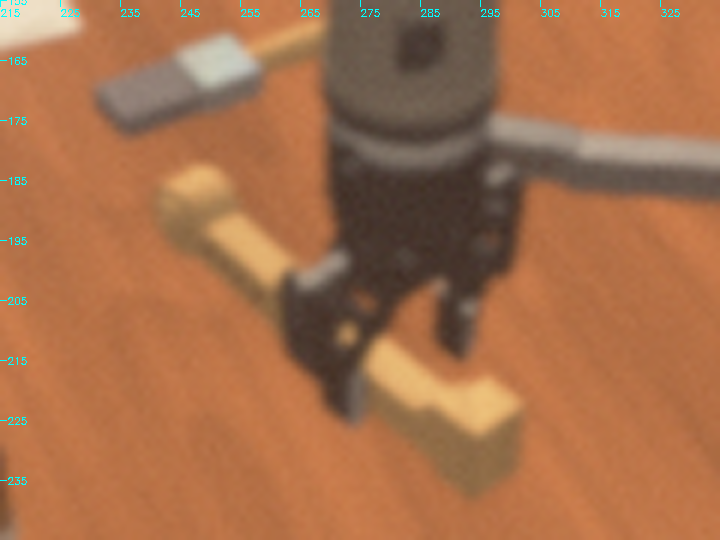

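The fingers straddle the shaft (near tip at 272,225, far one at 292,213). Closing firmly.

Emit:
drive_tool(
  increments="0 0 0 0;0 0 0 0;0 0 0 0;0 0 0 0;0 0 0 0;0 0 0 0;0 0 0 0;0 0 0 0;0 0 0 0",
  grip=0,
  squeeze=70,
)

```text
t: 10.0
eef_pos: [0.5675, -0.1194, 0.0302]
tool_rot: [0.001, 0.593, 0.805, 0.0]
contact_force: [0.2, 0.6, 6.3]
gripper_width: 0.289
```

```bash
python3 st.py
```

```text
10.0 [ 0.5675 -0.1194  0.0302] tool-y angle 0.3001 F [0.15 0.64 6.27] T [0.08 0.07 0.06] grip 0.289 q [ 0.44  0.66 -0.45  1.91  0.44  0.67  0.02]
```

Emit:
drive_tool(
  increments="0 0 0.001 0;0 0 0.001 0;0 0 0 0;0 0 0 0",
)

```text
t: 10.33
eef_pos: [0.5662, -0.1195, 0.031]
tool_rot: [-0.0, 0.594, 0.805, -0.0]
contact_force: [0.2, -0.1, -2.0]
gripper_width: 0.285
```

```bash
python3 st.py
```

```text
10.33 [ 0.5662 -0.1195  0.031 ] tool-y angle 0.2998 F [ 0.16 -0.09 -1.98] T [ 0.14  0.   -0.02] grip 0.285 q [ 0.44  0.66 -0.45  1.91  0.44  0.67  0.02]
```

Emit:
drive_tool(
  increments="0 0 0.001 0;0 0.006 0.001 0;-0.002 0.012 0 0;-0.002 0.015 0 -0.02;-0.002 0.015 0 -0.03;-0.002 0.015 0 -0.04;-0.002 0.015 0 -0.04;-0.002 0.015 0 -0.04;-0.002 0.015 0 -0.04;-0.002 0.012 0 -0.04;-0.002 0.008 0 -0.04;0 0 0 -0.03",
)

```text
t: 11.33
eef_pos: [0.5479, 0.0127, 0.0335]
tool_rot: [-0.001, 0.713, 0.701, 0.001]
contact_force: [0.5, 0.4, -1.6]
gripper_width: 0.288
```

Emit:
drive_tool(
  increments="-0.0017 0.006 0 -0.028;0 0 0 0;0 0 0 0;0 0 0 0",
)

```text
t: 11.67
eef_pos: [0.547, 0.0142, 0.0333]
tool_rot: [0.0, 0.724, 0.69, -0.0]
contact_force: [0.9, 0.1, -1.6]
gripper_width: 0.287
```

```bash
python3 st.py
python3 - <<'E'
from h import *
s=bot.read_camera("scene")[:,:,::-1];t=bot.read_camera("top")[:,:,::-1]
crop(s,270,210,140,105,"s7.png");crop(t,180,190,100,60,"t7.png")
E
```

```text
11.67 [0.547  0.0142 0.0333] tool-y angle -0.0475 F [ 0.94  0.06 -1.61] T [ 0.08 -0.06 -0.  ] grip 0.287 q [ 0.14  0.6  -0.36  1.99  0.36  0.61 -0.51]
```

View pics/s7.png

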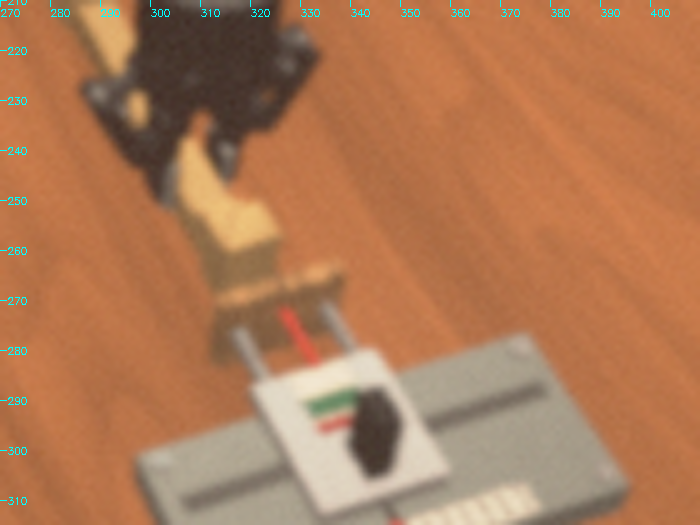

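View pics/t7.png

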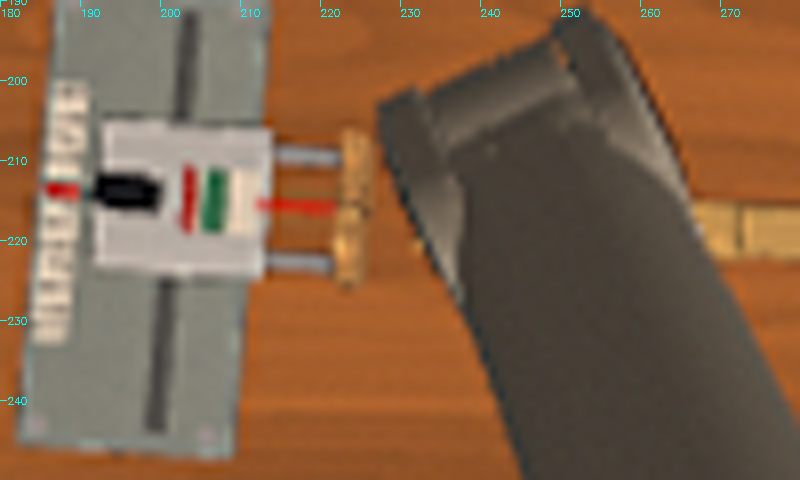

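```bash
cat > ov.py <<'E'
from fit import *
import sys
def over(pic,cam,x0,y0,s,nk,jg,out):
    im=cv2.resize(cv2.imread(pic),None,fx=1,fy=1)
    q=lambda P:np.int32([((proj2(cam,w)+.5-[x0,y0])*s-.5) for w in P])
    for z in(.046,):
        cv2.polylines(im,[q([W(nk,(a,b,z)) for a,b in((.08,.017),(.08,-.017),(.052,-.017),(.052,.017))])],True,(255,255,0),1)
    cv2.polylines(im,[q([W(nk,(a,b,.026)) for a,b in((.052,.013),(.052,-.013),(-.075,-.013),(-.075,.013))])],True,(0,255,0),1)
    cv2.polylines(im,[q([W(jg,(jg[3]+a,b,.052)) for a,b in((.035,-.09),(-.035,-.09),(-.035,-.08),(.035,-.08))])],True,(255,0,255),1)
    cv2.line(im,*[tuple(map(int,v)) for v in q([W(jg,(jg[3],-.09,.052)),W(jg,(jg[3],-.08,.052))])],(255,0,255),1)
    cv2.imwrite(out,im)
E
python3 - <<'E'
from ov import *
o=bot.get_obs();p=np.load("jig2.npy");a=1.523
x,y,_=o["eef_pos"];nk=(x-.0072*np.cos(a),y-.0072*np.sin(a),a)
over("pics/s7.png","scene",270,210,5,nk,p,"pics/s7o.png");over("pics/t7.png","top",180,190,8,nk,p,"pics/t7o.png")
E
```

```text
(no output)
```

View pics/s7o.png

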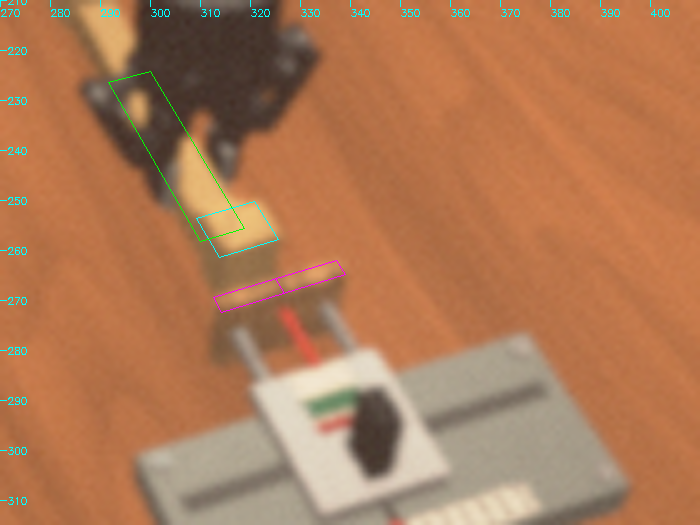

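View pics/t7o.png

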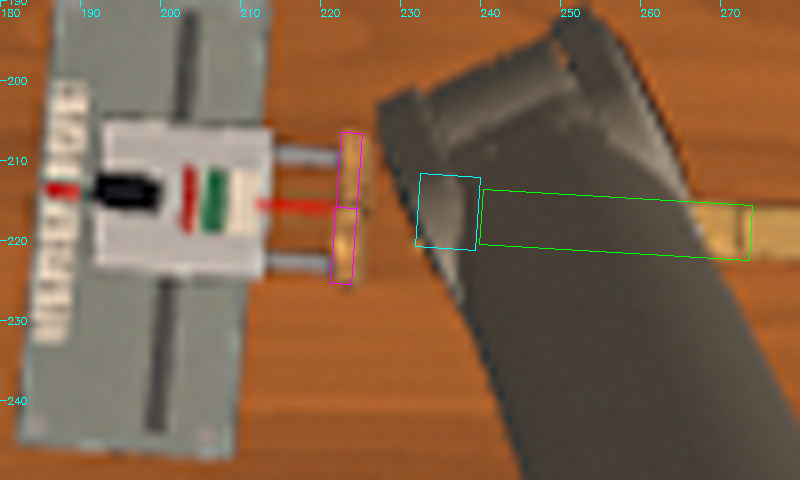

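Run:
```python
from ov import *
import cv2
s=bot.read_camera("scene")[:,:,::-1]
crop(s,275,190,75,100//2+25,"s8.png")
t=bot.read_camera("top")[:,:,::-1]; crop(t,255,200,60,40,"t8.png")
o=bot.get_obs();p=np.load("jig2.npy");a=1.523
x,y,_=o["eef_pos"];nk=(x-.0072*np.cos(a),y-.0072*np.sin(a),a)
over("pics/s8.png","scene",275,190,8,nk,p,"pics/s8o.png")
over("pics/t8.png","top",255,200,13,nk,p,"pics/t8o.png")
```

```text
(no output)
```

View pics/s8o.png

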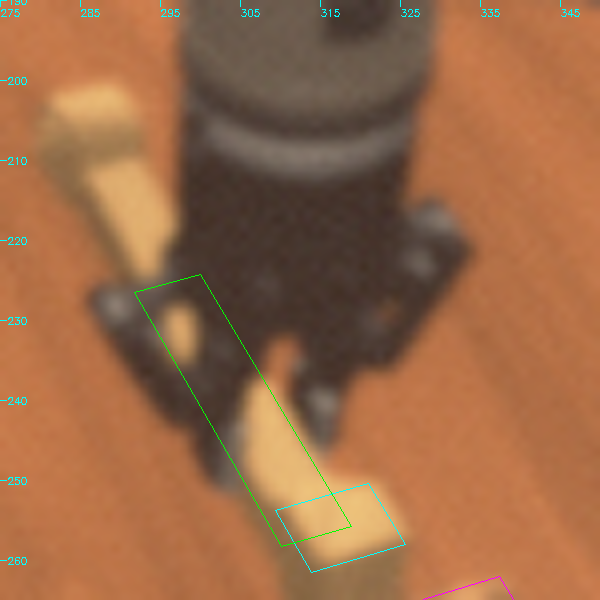

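View pics/t8o.png

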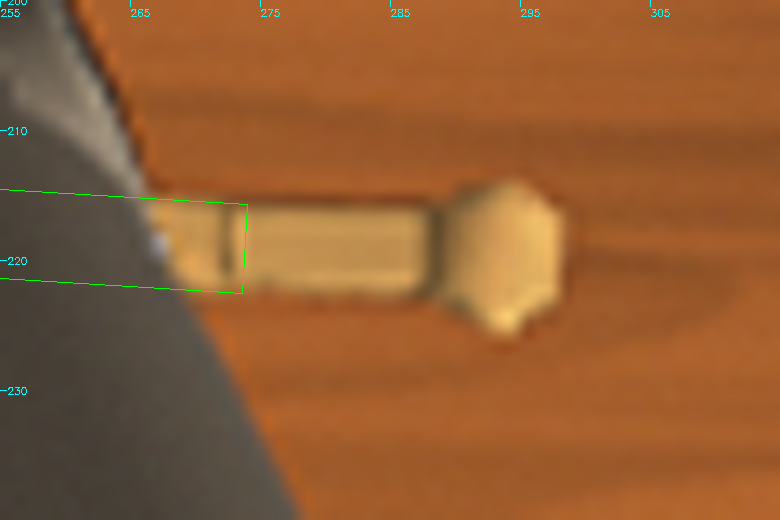

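Run:
```python
from ov import *
s=bot.read_camera("scene")[:,:,::-1]
crop(s,300,235,40,30,"s9.png")
o=bot.get_obs();p=np.load("jig2.npy")
x,y,_=o["eef_pos"]
im=cv2.imread("pics/s9.png")
for a,z,col in((1.523,.049,(255,255,0)),(1.523,.003,(255,0,0))):
    nk=(x-.0072*np.cos(a),y-.0072*np.sin(a),a)
    P=np.int32([((proj2("scene",W(nk,(u,b,z)))+.5-[300,235])*20-.5) for u,b in((.08,.017),(.08,-.017),(.052,-.017),(.052,.017))])
    cv2.polylines(im,[P],True,col,1)
cv2.imwrite("pics/s9o.png",im)
```

```text
(no output)
```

View pics/s9o.png

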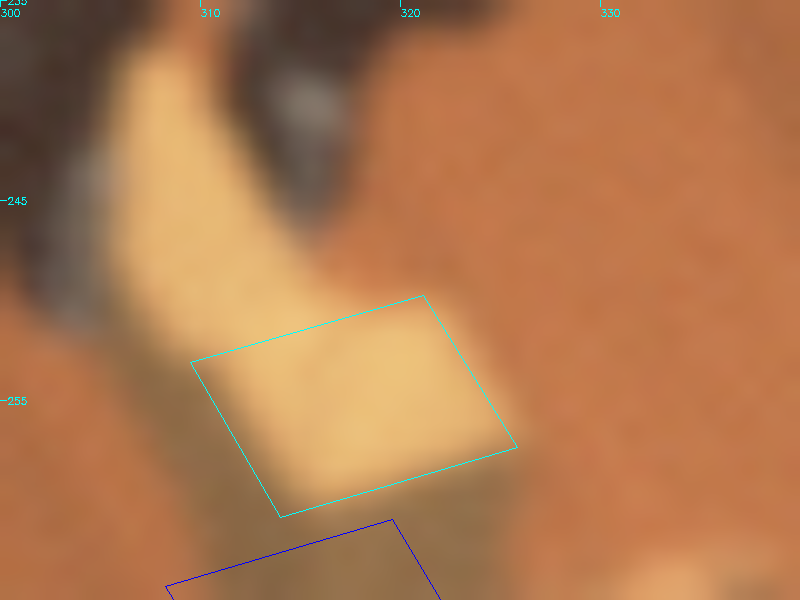

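Emit:
drive_tool(
  increments="0.001 0 -0.0015 -0.012;0 0 -0.0015 0;0 0 0 0;0 0 0 0",
)

```text
t: 12.25
eef_pos: [0.5481, 0.0145, 0.0303]
tool_rot: [0.0, 0.728, 0.686, 0.0]
contact_force: [0.1, 0.0, -1.9]
gripper_width: 0.284
```

```bash
python3 st.py
```

```text
12.25 [0.5481 0.0145 0.0303] tool-y angle -0.0599 F [ 0.13  0.04 -1.9 ] T [ 0.01 -0.07  0.04] grip 0.284 q [ 0.14  0.61 -0.36  1.99  0.36  0.6  -0.52]
```

Emit:
drive_tool(
  increments="0 0 -0.0007 0;0 0 0 0;0 0 0 0",
)

```text
t: 12.5
eef_pos: [0.5481, 0.0145, 0.0301]
tool_rot: [0.0, 0.728, 0.686, -0.0]
contact_force: [-1.5, -0.7, 4.3]
gripper_width: 0.286
```

Emit:
drive_tool(
  increments="0 0 -0.0007 0;0 0 0 0;0 0 0 0",
)

```text
t: 12.75
eef_pos: [0.5481, 0.0145, 0.0301]
tool_rot: [0.0, 0.728, 0.686, -0.0]
contact_force: [-3.5, 0.1, 13.1]
gripper_width: 0.285
```

Emit:
drive_tool(
  increments="0 0.005 0 0;0 0.005 0 0;0 0.005 0 0;0 0 0 0;0 0 0 0",
)

```text
t: 13.17
eef_pos: [0.5493, 0.0293, 0.0301]
tool_rot: [0.001, 0.728, 0.685, 0.001]
contact_force: [-0.6, -2.2, 8.3]
gripper_width: 0.287
```

Emit:
drive_tool(
  increments="0 0 0.0005 0;0.0002 0.003 0 0;0.0002 0.003 0 0;0 0 0 0;0 0 0 0",
)

```text
t: 13.58
eef_pos: [0.5492, 0.035, 0.0301]
tool_rot: [0.001, 0.728, 0.685, 0.0]
contact_force: [-0.1, -2.5, 7.2]
gripper_width: 0.287
```

```bash
python3 st.py
python3 - <<'E'
from h import *
s=bot.read_camera("scene")[:,:,::-1];t=bot.read_camera("top")[:,:,::-1]
crop(s,290,230,75,65,"s10.png");crop(t,190,195,60,40,"t10.png")
E
```

```text
13.58 [0.5492 0.035  0.0301] tool-y angle -0.0607 F [-0.07 -2.45  7.22] T [-0.54  0.01 -0.01] grip 0.287 q [ 0.1   0.61 -0.36  1.99  0.36  0.6  -0.56]
```

View pics/s10.png

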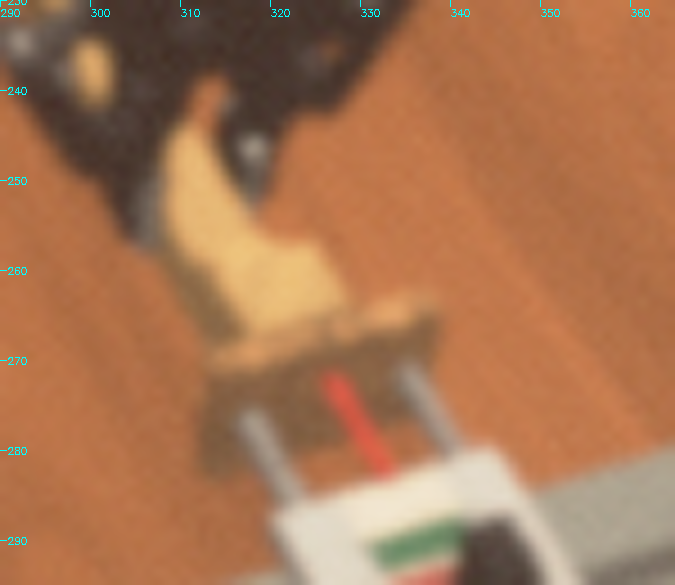

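View pics/t10.png

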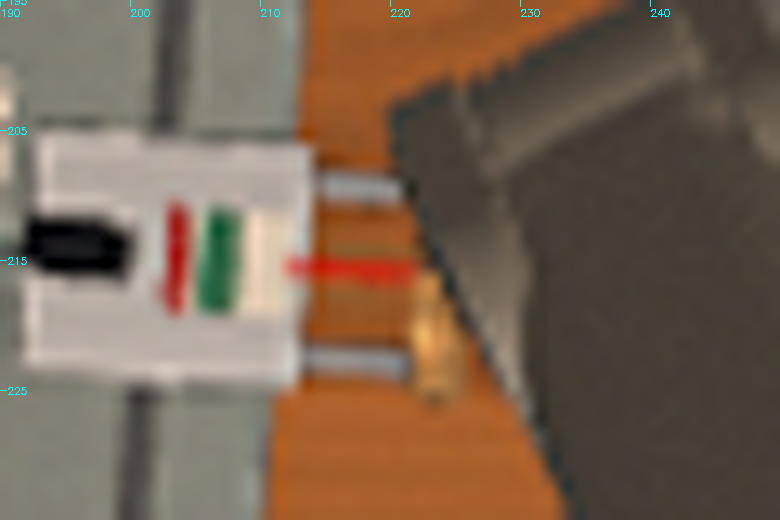

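Run:
```python
from fit import *
s=bot.read_camera("scene")[:,:,::-1]
crop(s,308,252,36,27,"s11.png")
im=cv2.imread("pics/s11.png")
o=bot.get_obs();x,y,_=o["eef_pos"];a=1.523;p=np.load("jig2.npy")
S=22
q=lambda w:((proj2("scene",w)+.5-[308,252])*S-.5)
nk=(x-.0072*np.cos(a),y-.0072*np.sin(a),a)
cv2.polylines(im,[np.int32([q(W(nk,(u,b,.046))) for u,b in((.08,.017),(.08,-.017),(.052,-.017),(.052,.017))])],True,(255,255,0),1)
cv2.polylines(im,[np.int32([q(W(p,(p[3]+u,b,.052))) for u,b in((.035,-.09),(-.035,-.09),(-.035,-.08),(.035,-.08),(.035,-.09),(0,-.09),(0,-.08))])],True,(255,0,255),1)
cv2.imwrite("pics/s11o.png",im)
```

```text
(no output)
```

View pics/s11o.png

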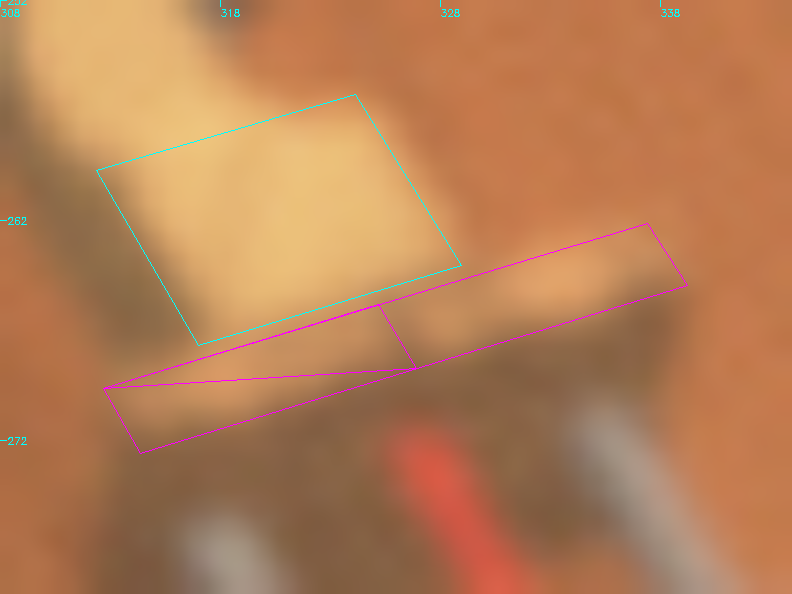

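Emit:
drive_tool(
  increments="-0.0009 0 0.0004 0;-0.0008 0 0 0;0.0001 0.002 0 0;0.0001 0.002 0 0;0.0001 0.002 0 0;0 0 0 0;0 0 0 0",
)

```text
t: 14.32
eef_pos: [0.5472, 0.0409, 0.0301]
tool_rot: [0.0, 0.728, 0.685, -0.0]
contact_force: [0.1, -2.9, 5.7]
gripper_width: 0.289
```

Emit:
drive_tool(
  increments="0.0001 0.002 0 0;0.0001 0.002 0 0;0 0 0 0;0 0 0 0",
)

```text
t: 14.65
eef_pos: [0.5473, 0.044, 0.0301]
tool_rot: [0.001, 0.729, 0.685, -0.001]
contact_force: [0.3, -5.2, 7.4]
gripper_width: 0.288
```

Emit:
drive_tool(
  increments="0.0001 0.002 0 0;0.0001 0.002 0 0;0 0 0 0;0 0 0 0",
)

```text
t: 14.98
eef_pos: [0.5474, 0.0472, 0.0301]
tool_rot: [0.001, 0.729, 0.685, -0.001]
contact_force: [0.0, -7.4, 8.0]
gripper_width: 0.288
```

```bash
python3 st.py
python3 - <<'E'
from h import *
s=bot.read_camera("scene")[:,:,::-1]
crop(s,290,230,75,65,"s12.png")
E
```

```text
14.98 [0.5474 0.0472 0.0301] tool-y angle -0.0622 F [ 0.03 -7.41  7.96] T [-1.33 -0.01 -0.1 ] grip 0.288 q [ 0.08  0.61 -0.35  1.99  0.36  0.6  -0.58]
```

View pics/s12.png

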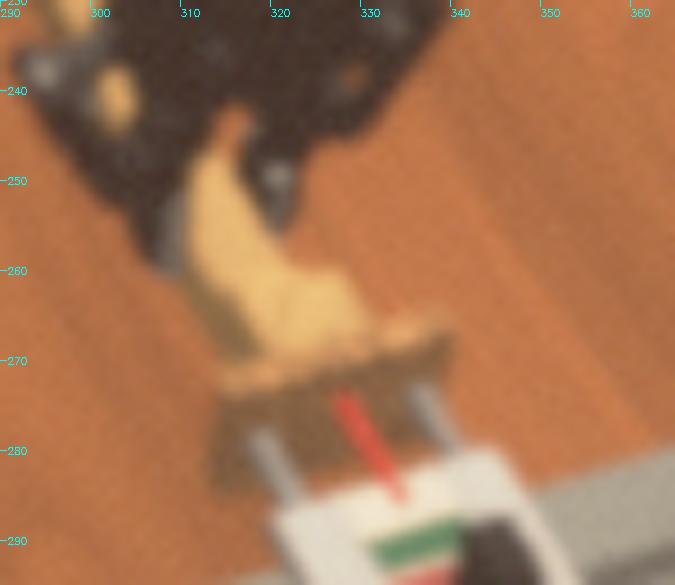

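Emit:
drive_tool(
  increments="0.0001 0.002 0.0003 0;0.0001 0.002 0 0;0.0001 0.002 0 0;0.0001 0.002 0 0;0.0001 0.002 0 0;0 0 0 0;0 0 0 0;0 0 0 0",
)

```text
t: 15.7
eef_pos: [0.5477, 0.0554, 0.0302]
tool_rot: [0.001, 0.729, 0.684, -0.002]
contact_force: [-1.1, -10.8, 7.3]
gripper_width: 0.289
```

```bash
python3 st.py
python3 - <<'E'
from h import *
s=bot.read_camera("scene")[:,:,::-1];t=bot.read_camera("top")[:,:,::-1]
crop(s,300,250,72,54,"s13.png");crop(t,190,195,60,40,"t13.png")
E
```

```text
15.7 [0.5477 0.0554 0.0302] tool-y angle -0.0638 F [ -1.12 -10.78   7.3 ] T [-2.06 -0.11 -0.13] grip 0.289 q [ 0.06  0.61 -0.35  1.98  0.36  0.61 -0.6 ]
```

View pics/s13.png

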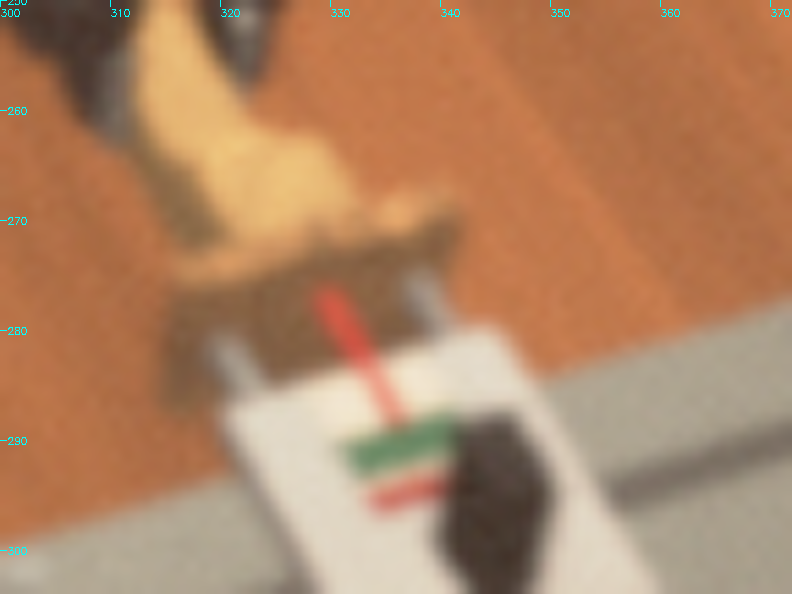

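View pics/t13.png

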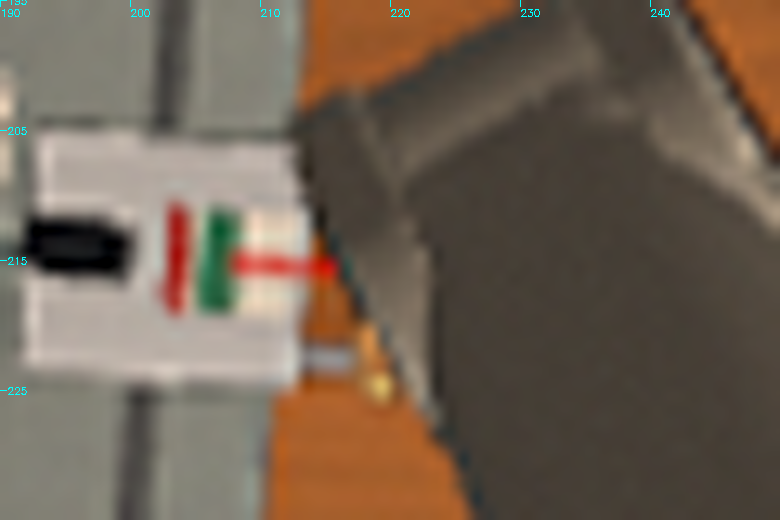

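Emit:
drive_tool(
  increments="0.0001 0.0015 0.0002 0;0.0001 0.0015 0 0;0.0001 0.0015 0 0;0 0.001 0 0;0 0.001 0 0;0 0 0 0;0 0 0 0;0 0 0 0;0 0 0 0",
)

```text
t: 16.55
eef_pos: [0.5478, 0.0603, 0.0302]
tool_rot: [0.002, 0.73, 0.684, -0.003]
contact_force: [-0.4, -13.8, 6.3]
gripper_width: 0.285
```

```bash
python3 st.py
python3 - <<'E'
from h import *
s=bot.read_camera("scene")[:,:,::-1];t=bot.read_camera("top")[:,:,::-1]
crop(s,300,250,90,67,"s14.png");crop(t,180,195,60,40,"t14.png")
E
```

```text
16.55 [0.5478 0.0603 0.0302] tool-y angle -0.0652 F [ -0.41 -13.77   6.29] T [-2.72 -0.15 -0.23] grip 0.285 q [ 0.05  0.61 -0.35  1.98  0.36  0.61 -0.61]
```

View pics/s14.png

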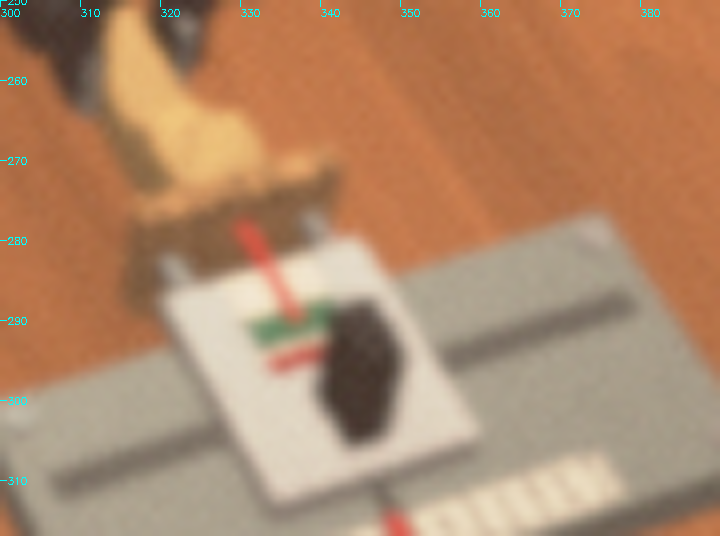

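View pics/t14.png

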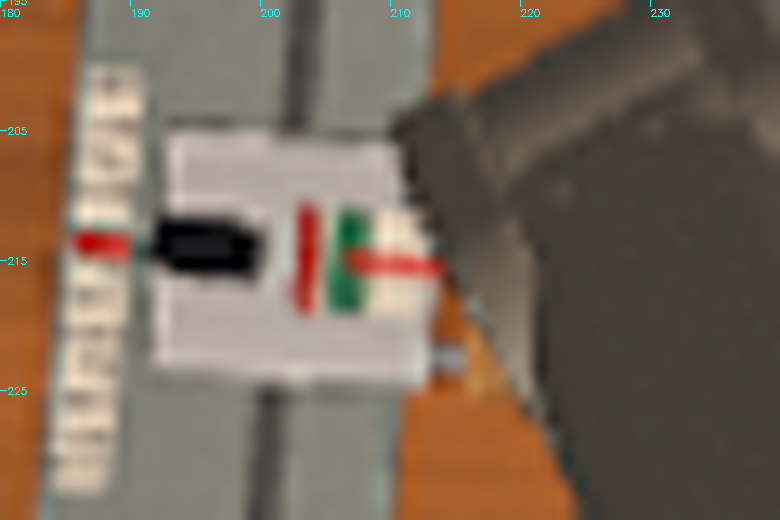

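Emit:
drive_tool(
  increments="0 0 0.0003 0;0 0 0 0;0 0 0 0;0 0 0 0;0 0 0 0;0 0 0 0",
)

```text
t: 17.15
eef_pos: [0.5477, 0.0607, 0.0302]
tool_rot: [0.001, 0.73, 0.684, -0.003]
contact_force: [0.7, -12.5, 3.4]
gripper_width: 0.287
```

Emit:
drive_tool(
  increments="0 0 0 0;0 0 0 0;0 0 0 0;0 0 0 0;0 0 0 0;0 0 0 0;0 0 0 0;0 0 0 0;0 0 0 0;0 0 0 0;0 0 0 0;0 0 0 0",
)

```text
t: 18.15
eef_pos: [0.5477, 0.0606, 0.0302]
tool_rot: [0.001, 0.73, 0.684, -0.003]
contact_force: [0.8, -12.9, 4.0]
gripper_width: 0.287
```

```bash
python3 st.py
python3 - <<'E'
from h import *
s=bot.read_camera("scene")[:,:,::-1];t=bot.read_camera("top")[:,:,::-1]
crop(s,305,252,60,45,"s15.png");cv2.imwrite("pics/t15.png",t)
E
```

```text
18.15 [0.5477 0.0606 0.0302] tool-y angle -0.0652 F [  0.78 -12.87   3.96] T [-2.52 -0.25 -0.3 ] grip 0.287 q [ 0.05  0.61 -0.35  1.98  0.36  0.61 -0.61]
```

View pics/s15.png

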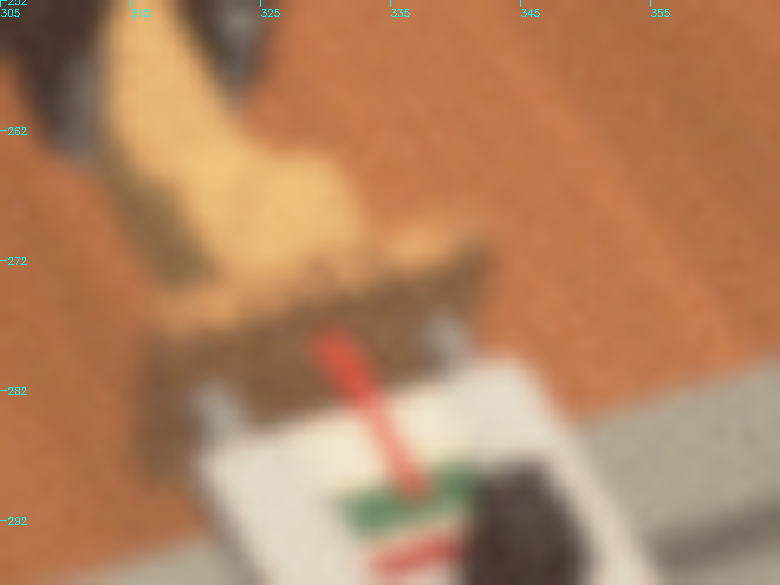

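View pics/t15.png

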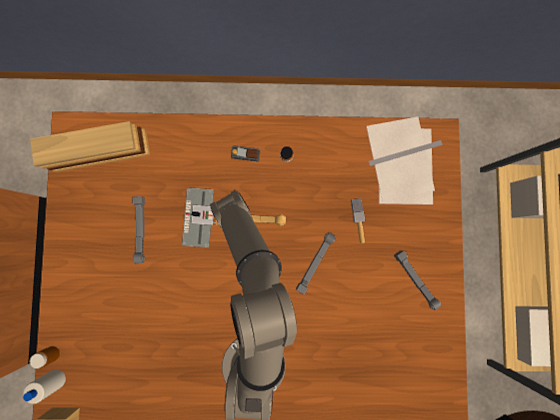

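```bash
python3 -c "
from station import bot
print(bot.hand_in())"; python3 st.py
```

```text
the job is handed in; nothing more can be done
None
the job is handed in; nothing more can be done
```

I did the job as asked and handed it in at about 18.2 s, with the arm still holding the neck pressed into the plate. `hand_in` reports no verdict, so the checks below are my own.

- **Stop:** I slid it about 55 mm by its fin, before the neck came near. The pictures put its pointer 0.5 to 1.3 mm short of the marker's middle (the marker is 6 mm wide). I left that uncorrected.
- **Neck alignment:** It lies on the bench, heel first. By my measurements before contact it was square to the plate to within about 0.02 rad. I corrected an offset of about 2 mm from the plate's middle just before contact and did not measure it again.
- **Press:** In the last pictures the gauge pointer is in the middle of the green zone. That and the tool position put the plate at about 19.5 to 20 mm, roughly 10 N, and the spring was never bottomed.
- **Force disagreement:** The wrist force read 12.9 N along the push, with about 4 N downward on the bench. I put the extra 2 to 3 N down to the neck rubbing on the bench. Pose and push held steady over the last second before handing in.
- **Other objects:** The jar, the plane, the brush and the grey look-alikes had not moved in the last top picture.

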